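# Take the go gauge off its hook and try it over the spigot

### The job

Take the green-handled ring gauge off its hook on the sloping gauge board and slip its ring over the upright spigot of the check stand, lowering it until you feel it rest level on the brass stop collar, then let go. The collar may be clamped at any height, so feel for it: set the gauge down gently, neither dropping it nor pressing it on hard. Leave the red-handled gauge hanging and do not disturb the roll of black tape.

Things in the scene. Friction and masses are not known exactly. Their poses are not given: they have to be found in the camera images.
- go_gauge: Gauge to use (loose, 0.17 to 0.35 kg): steel ring, outside 64 mm, bore 40 mm, 12 mm thick, with a green plastic handle in the ring's plane. Origin: centre of the ring's underside. z: along the bore, out of the board as it hangs; x: from handle to ring, straight up the slope as it hangs (40 deg from level). Hangs on either hook. Balance point 10 to 15 mm from the ring's centre towards the handle.
- go_grip (a point): Point on the green handle's centre line, 57 mm from the ring's centre, mid-thickness. The handle is 18 mm wide, 12 mm thick and runs from 40 to 127 mm from the ring's centre. While hanging, its underside is 20 mm clear of the board's face; between 40 and 90 mm from the ring's centre it is free at both sides and beneath. Axes as the gauge's.
- hook_left (a point): Foot of one hook on the board's face, on the board's own +y side. The 8 mm round steel stem, square to the face, touches the bore's uphill side; above the ring a tip is bent uphill, reaching 20 mm uphill of the stem's centre, 46 mm out from the face. To free a gauge: slide it uphill 24 mm (17 to 31), then lift square off the face 30 mm or more.
- hook_right (a point): Foot of the other hook, alike, 90 mm along the board's own -y. On each hook the ring rests on a 20 mm high boss of 28 mm diameter round the stem, and the handle on a black rest bar across the board, 20 mm high.
- nogo_gauge: The other gauge (loose), alike but with a red handle, hanging on the other hook. To be left alone. Origin and axes as for the go gauge.
- gauge_board: Blue board, 220 mm up the slope by 200 mm, on a grey stand, fixed; its face slopes at 40 degrees, lower edge towards the robot's left. Origin: on the bench under the board's centre; x: level, from the lower to the upper edge; z up. The face's centre is 100 mm above the origin; the face rises from 29 to 171 mm.
- check_stand: Fixed: dark round base 80 mm across, 14 mm high, with an upright aluminium spigot of 36 mm diameter up to 78 mm, its top 8 mm tapering to 26 mm. A brass stop collar, 64 mm across, 12 mm thick, is clamped on the spigot; its top face is 32 to 57 mm above the bench, not reported; it slips only over 60 N. Origin: underside of the base at the centre; z up.
- spigot_top (a point): Centre of the spigot's top face, 78 mm above the bench. A tall control box stands to the robot's left, from about 0.1 m short of the stand back to beside the robot's base, and a white tube lies beyond the stand: keep gripper and shoulder clear of them; over the stand there is most room with the handle pointing to the robot's right (-y).
- black_tape: Roll of black tape, 62 mm across, 19 mm high, lying flat on the bench to the right of the board (loose bystander). Origin: centre of its underside.
Not all that is in view belongs to the job. What is shaped like the go_gauge but turquoise is not meant.

How it is judged:
By the outcome, as a careful person would: the job done as asked, in the order asked, and still so for the second after the job is handed in, with the robot touching nothing.
It also fails if it takes over 51 s, if anything falls off the work surface, if the arm or the gripper's body presses on something with over 40 N, if the wrist force passes 120 N, or if a joint passes its speed limit or range.

### The arm

A 6-joint arm with a two-finger parallel gripper is mounted at the origin on the work surface; the furniture and walls round the work are solid. World frame = base frame: x ahead of the robot, y to its left, z up, the work surface at z = 0. Lengths are in mm, angles in rad, forces in N, time in s.
With the tool pointing down it reaches from about 275 to 1000 mm from the base axis. Payload 8.4 kg.
Tool frame: the origin (TCP) lies between the finger pads; the fingertips stand 22 mm ahead of it and the grasp point (between the pads) lies 3 mm ahead of it; z points along the fingers, y is the line along which they close (so a half turn about z gives the same grasp; the last joint's range is limited). The gripper opens to 85 mm and grips with 20 to 120 N. Pads are 22 mm wide; open, the fingers measure 114 mm over their backs; the gripper's body (76 mm by 85 mm) begins 54 mm behind the grasp point. The pads swing forward as they close: fully open they stand 13 mm farther back than shut.
Start: joints at [-0.002, 0.353, 1.633, -0, 1.155, -0.002], TCP at [625.002, -0, 253.281] pointing down, gripper open.
Joint ranges: [-2.63, 2.63], [-0.92, 2.1], [0.06, 2.66], [-1.3, 4.44], [0, 2.69], [-3.02, 3.02]. Speed limits (rad/s): [2.22, 2.22, 2.79, 3.14, 3.14, 3.14].

### API

Orientations are given as [roll, pitch, yaw] about the fixed x, y, z axes, in that order (R = Rz(yaw) Ry(pitch) Rx(roll)).
In Python, from rig import r, grab_frame gives the robot as it stands.
- The arm moves only by the shell command python3 -m inch 'ROWS' [FORCE]. ROWS is JSON, a list of rows, each a list of 7 numbers: the turn, a rotation vector about the tool's x, y, z as a fraction of full scale, then the shift along the tool's x, y, z as a fraction of full scale, then the closure, from 0 (fully open) to 1 (shut). In form: [[rx, ry, rz, dx, dy, dz, fingers], ...]. A call has 1 to 8 rows; each row shifts and turns the commanded pose from where the row before left it, along the tool's axes as they then stand; what a row does not reach is not made up. Full scale, the value 1, is 2.5 cm for a shift and pi rad for a turn. A row lasts 1/12 s, in which the tool goes at most 41.7 mm and 7.16 degrees, less where a joint would pass 70% of its speed; a pose out of reach is approached as far as the arm can. A call with a number of a shift or a turn outside -1 to 1 is refused whole. A call with a gripper value outside its range is refused whole. The fingers move at their own pace and stop on an object; FORCE is the grip in N (left out, the last holds). Time passes only in rows, so rows that do not move let the fingers close. It gives the time, the measured TCP pose, the force, the opening and the grip force at its end, in the units of the state.
- r.sense(): the state, without advancing time (a new reading comes with each control period).
- grab_frame(name): name is "scene" or "side" or "wrist"; returns a dict with "pixels" (420x560x3 uint8, red, green, blue), "z_map" (420x560 float32, mm along the optical axis (not along the pixel's ray), 0 where there is no reading), "vertical_fov" (degrees; the focal length in pixels is half the picture's height over the tangent of half this angle, whatever the lens; pixels are square), "cx", "cy" (the principal point, pixels), "cam_to_world" (4x4, takes a point from camera to world coordinates). Camera axes: x right, y down, z forward; pixel columns grow to the right and rows downward; lengths in mm; the calibration is good to about 2 mm. A picture is of the moment at which its call begins.
- r.sign_off(): hands the job in; it is judged then, once.
The state is a dict: "clock": time; "qpos": joint angles; "qvel": joint speeds; "joint_efforts": joint torques, N m; "eef_pos": TCP position; "tcp_rot": TCP orientation; "contact_force": force on the tool from outside, world axes, zero at the start; "wrist_torque": the same for the moment, N m; "opening": opening from 0.0 (shut) to 1.0 (fully open); "grasp_force": force on a finger pad.
Only numpy, scipy, OpenCV 4.12 (cv2) and the standard library are available. Lean on these libraries where they do the work, as an engineer would, in place of code of your own. Each camera call takes 0.05 s, during which the arm holds its last target. There are 200 camera calls.

## Working session

There is one attempt and no reset: what is moved stays moved. The work goes in short steps, Python scripts to look and compute and a shell command to move; the robot and the scene stay as the last step left them, time stands still between calls to the robot, and variables do not carry over. Pictures are saved under pics/ and viewed, at most 12 in all, crops included, and the job is handed in when it is done.

```bash
ls; mkdir -p pics
python3 - <<'E'
from rig import r, grab_frame
import numpy as np, cv2
for n in ("scene","side"):
    f=grab_frame(n); np.savez(f"pics/{n}0.npz",**f)
    cv2.imwrite(f"pics/{n}0.png",f["pixels"][:,:,::-1])
    print(n,f["vertical_fov"],f["cx"],f["cy"],np.round(f["cam_to_world"],3).tolist())
print(r.sense())
E
```

```text
pics
scene 46.30131683648402 282.82069012153903 217.46327292713676 [[0.858, -0.19, 0.478, -155.762], [-0.514, -0.355, 0.781, -996.811], [0.021, -0.915, -0.402, 609.458], [0.0, 0.0, 0.0, 1.0]]
side 54.38690477845965 284.26512393146874 213.79357927838066 [[-0.999, 0.008, -0.043, 470.494], [0.043, 0.37, -0.928, 969.959], [0.009, -0.929, -0.37, 530.531], [0.0, 0.0, 0.0, 1.0]]
{'clock': 0.1, 'qpos': array([-2.41809628e-03,  3.53614059e-01,  1.63402574e+00,  2.58449027e-06,
        1.15519286e+00, -2.40567662e-03]), 'qvel': array([-0.00015007, -0.00090729, -0.00137709, -0.00062889, -0.00074687,
        0.000442  ]), 'joint_efforts': array([ 4.27485766e-04, -6.06356549e+01, -3.42817569e+01, -7.40920814e-05,
        3.91241178e-03, -4.99377973e-05]), 'eef_pos': array([ 6.24620342e+02, -9.63239429e-03,  2.52629327e+02]), 'tcp_rot': array([-3.14035266e+00, -5.34623105e-06,  1.57078286e+00]), 'contact_force': array([-0.09823802, -1.62385867,  0.36499169]), 'wrist_torque': array([-0.02312937,  0.02334181,  0.01695609]), 'grasp_force': 0.0, 'opening': 1.001092000278}
```

View pics/scene0.png

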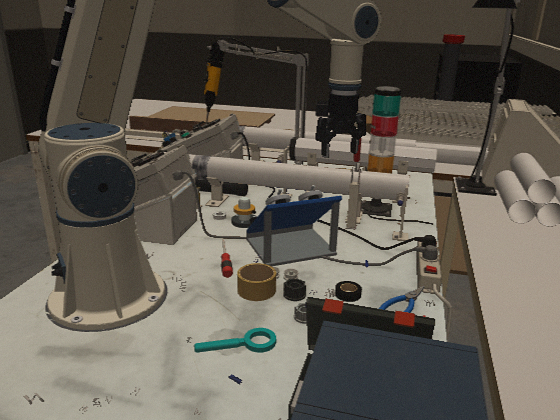

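View pics/side0.png

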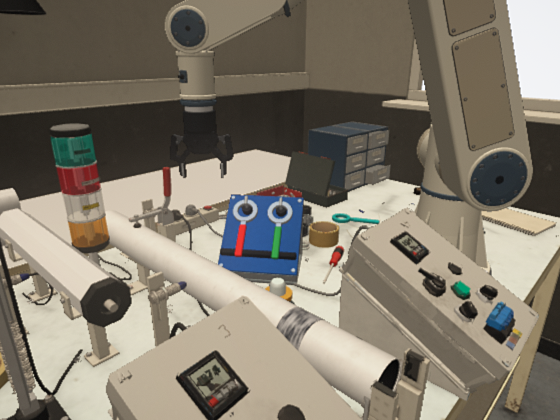

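The side view shows the blue board with two gauges, red-handled at about (243,212) and green-handled at about (281,211). The spigot and brass collar are at (278,287) in side and (243,210) in scene. The turquoise ring lying on the bench, at scene (260,340) and side (345,217), is the decoy. The hanging gauge with the green handle, at (281,211), fits the description. I'll confirm it in a crop.

```bash
cat > h.py <<'E'
import numpy as np, cv2
from rig import r, grab_frame
def pts(f):
    H,W=f["z_map"].shape; F=H/2/np.tan(np.radians(float(f["vertical_fov"]))/2)
    u,v=np.meshgrid(np.arange(W),np.arange(H)); z=f["z_map"].astype(float)
    P=np.stack([(u-f["cx"])/F*z,(v-f["cy"])/F*z,z],-1)
    T=np.array(f["cam_to_world"]); P=P@T[:3,:3].T+T[:3,3]; P[z==0]=np.nan
    return P
def plane(Q):
    Q=Q[~np.isnan(Q).any(1)]
    for _ in range(6):
        c=Q.mean(0); n=np.linalg.svd(Q-c,full_matrices=False)[2][2]; n*=np.sign(n[2]); d=(Q-c)@n
        Q=Q[abs(d)<max(2*d.std(),1)]
    return c,n,d.std(),len(Q)
E
python3 - <<'E'
from h import *
S=dict(np.load("pics/side0.npz")); C=dict(np.load("pics/scene0.npz"))
a=cv2.resize(S["pixels"][180:310,205:345,::-1],(560,520),interpolation=cv2.INTER_CUBIC)
cv2.imwrite("pics/crop1.png",a)
P=pts(S); hsv=cv2.cvtColor(S["pixels"],cv2.COLOR_RGB2HSV)
box=np.zeros(P.shape[:2],bool); box[185:280,215:306]=1
def m(lo,hi): return (cv2.inRange(hsv,lo,hi)>0)&box
blue=m((108,120,60),(125,255,255)); green=m((60,100,40),(85,255,255)); red=m((0,120,90),(8,255,255))
c,n,s,k=plane(P[blue]); print("board plane",c,n,s,k,"slope",np.degrees(np.arccos(n[2])))
up=np.array([0,0,1])-n[2]*n; up/=np.linalg.norm(up); lat=np.cross(n,up); print("up",up,"lat",lat)
for nm,q in(("green",green),("red",red)):
    Q=P[q]; Q=Q[~np.isnan(Q).any(1)]; h=(Q-c)@n; Q=Q[abs(h-32)<6]; h=(Q-c)@n
    print(nm,len(Q),"ctr",np.median(Q,0),"h",np.median(h),"along",np.percentile((Q-c)@up,[2,50,98]),"lat",np.percentile((Q-c)@lat,[3,50,97]))
# all high points near ring
B=P[190:235,225:300].reshape(-1,3); h=(B-c)@n; a_=(B-c)@up; l=(B-c)@lat
k=(h>28)&(h<36)&(a_>0)
Q=B[k]
for lo,hi in((-80,0),(0,80)):
    kk=(l[k]>lo)&(l[k]<hi); print("ring",kk.sum(),np.percentile(a_[k][kk],[2,98]),np.percentile(l[k][kk],[2,98]))
E
```

```text
board plane [487.73085884  16.26573089  93.13239014] [0.10494219 0.63465874 0.765634  ] 1.310518649858035 2890 slope 40.0365714153187
up [-0.12490324 -0.75537713  0.64327644] lat [ 9.86603425e-01 -1.63137005e-01  1.38777878e-17]
green 223 ctr [447.87103155  69.74259603  95.33423791] h 31.71072948966202 along [-71.85655175 -33.74591105   8.55280712] lat [-55.97681776 -48.07661116 -39.96159844]
red 193 ctr [536.0974496   55.85846258  95.06594485] h 31.617605812376226 along [-71.05636467 -34.53667186   7.08706931] lat [34.65076559 41.43214695 49.12471797]
ring 310 [ 2.24411705 82.08365924] [-77.09745083 -19.42247006]
ring 297 [ 2.49061865 81.27016172] [12.07534452 69.9130085 ]
```

View pics/crop1.png

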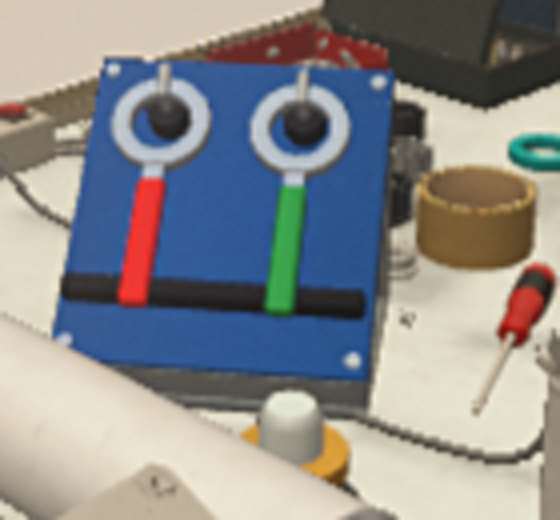

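The crop confirms it. The green-handled gauge hangs on the right-hand hook, with its ring at crop (300,130) and its handle from (292,185) down to the bar at (282,305). The red gauge is beside it at (160,122). The turquoise ring lies off the board. Next I'll locate the spigot and work out the grasp.

```bash
cat >> h.py <<'E'
from scipy.spatial.transform import Rotation as Rn
from scipy.optimize import least_squares
def tool(): 
    s=r.sense(); return s["eef_pos"],Rn.from_euler("xyz",s["tcp_rot"])
def need(p,R):
    """delta of TCP to reach p,R: (turn about tool axes as frac of pi, shift in tool axes mm)"""
    p0,R0=tool(); return (R0.inv()*R).as_rotvec()/np.pi, R0.inv().apply(np.asarray(p)-p0)
def wrist(q1,s,R):
    """q4,q5,q6 for tool rotation R"""
    M=(Rn.from_euler("ZY",[q1,s]).inv()*R*Rn.from_euler("z",-np.pi/2)); return M.as_euler("ZYZ")
E
python3 - <<'E'
from h import *
S=dict(np.load("pics/side0.npz")); C=dict(np.load("pics/scene0.npz"))
P=pts(S); print("side sp",P[283:291:3,270:288:3].round(0).tolist())
Pc=pts(C); print("scene",Pc[205,243],Pc[200,243],Pc[211,243])
p0=P[286,277]
for nm,X in(("side",P),("scene",Pc)):
    Q=X.reshape(-1,3); Q=Q[~np.isnan(Q).any(1)]; d=np.hypot(Q[:,0]-p0[0],Q[:,1]-p0[1]+0)
    k=(d<60)&(Q[:,2]>5)&(Q[:,2]<100); Q=Q[k]; print(nm,len(Q))
    h,e=np.histogram(Q[:,2],bins=range(5,100,4)); print(dict(zip(e.tolist(),h.tolist())))
    W=Q[(Q[:,2]>60)&(Q[:,2]<69)&(d[k]<35)]
    f=least_squares(lambda c:np.hypot(W[:,0]-c[0],W[:,1]-c[1])-18,[p0[0],p0[1]-10],loss="soft_l1"); print("spigot",f.x,len(W),f.cost)
    T=Q[(Q[:,2]>75)&(Q[:,2]<81)]; print("top",T.mean(0),T.min(0),T.max(0))
c=np.array([487.73,16.27,93.13]);n=np.array([.10494,.63466,.76563]);up=np.array([-.1249,-.75538,.64328]);lat=np.array([.9866,-.16314,0])
g=c-7*up+26*n-48*lat; R=Rn.from_matrix(np.c_[-up,lat,-n]); print("grip",g,R.as_euler("xyz"))
print("wrist at grasp",wrist(np.arctan2(g[1],g[0])+.15,1.95,R),wrist(np.arctan2(g[1],g[0]),2.2,R))
print("check",wrist(0,1.987,tool()[1]))
print(need(g+60*n-3*-n*0,R))
E
```

```text
side sp [[[464.0, 219.0, 74.0], [458.0, 222.0, 75.0], [452.0, 227.0, 78.0], [445.0, 226.0, 78.0], [439.0, 225.0, 77.0], [432.0, 216.0, 71.0]], [[464.0, 224.0, 69.0], [458.0, 228.0, 71.0], [452.0, 230.0, 72.0], [446.0, 231.0, 73.0], [439.0, 230.0, 73.0], [433.0, 225.0, 69.0]], [[464.0, 222.0, 61.0], [458.0, 233.0, 67.0], [452.0, 232.0, 67.0], [446.0, 233.0, 67.0], [439.0, 232.0, 66.0], [432.0, 223.0, 60.0]]]
scene [439.8166512  202.07074426  61.2668107 ] [442.32848212 206.73170208  74.9429993 ] [432.51055979 187.83517953  48.92561697]
side 379
{5: 0, 9: 3, 13: 7, 17: 0, 21: 0, 25: 0, 29: 0, 33: 0, 37: 5, 41: 9, 45: 33, 49: 89, 53: 22, 57: 21, 61: 23, 65: 30, 69: 39, 73: 49, 77: 49, 81: 0, 85: 0, 89: 0, 93: 0}
spigot [448.39059089 214.46937728] 60 32.699015161048365
top [448.35413802 217.80723916  77.29513201] [436.4172455  204.53621664  75.03152128] [462.07186183 231.23237657  79.30634098]
scene 502
{5: 29, 9: 75, 13: 65, 17: 16, 21: 13, 25: 15, 29: 5, 33: 3, 37: 24, 41: 28, 45: 52, 49: 60, 53: 17, 57: 12, 61: 12, 65: 21, 69: 17, 73: 28, 77: 10, 81: 0, 85: 0, 89: 0, 93: 0}
spigot [449.64981874 217.12418798] 29 31.457175008035065
top [447.49765481 213.21819064  76.69791353] [433.80273745 196.0670988   75.031722  ] [460.15364257 225.31833075  79.75707508]
grip [443.97594  45.88954 108.53342] [-3.1415923   0.69877224  1.40692754]
wrist at grasp [-0.62944496  1.52931891  0.5545491 ] [-0.71210962  1.25199938  0.60718289]
check [5.86028375e-06 1.15583265e+00 1.10986585e-05]
(array([ 0.0178444 , -0.22188933,  0.05015256]), array([  83.97589951, -174.22728304,   98.37467268]))
```

```bash
python3 -m inch '[[0,0,0,0.42,-0.87,0,0.4],[0,0,0,0.42,-0.87,0,0.4],[0,0,0,0.42,-0.87,0,0.4],[0,0,0,0.42,-0.87,0,0.4],[0,0,0,0.42,-0.87,0,0.4],[0,0,0,0.42,-0.87,0,0.4],[0,0,0,0.42,-0.87,0,0.4],[0,0,0,0.42,-0.87,0,0.4]]' 40
python3 -m inch '[[0.003,-0.037,0.0084,0,0,0,0.4],[0.003,-0.037,0.0084,0,0,0,0.4],[0.003,-0.037,0.0084,0,0,0,0.4],[0.003,-0.037,0.0084,0,0,0,0.4],[0.003,-0.037,0.0084,0,0,0,0.4],[0.003,-0.037,0.0084,0,0,0,0.4],[0,0,0,0,0,0,0.4]]'
python3 - <<'E'
from h import *
c=np.array([487.73,16.27,93.13]);n=np.array([.10494,.63466,.76563]);up=np.array([-.1249,-.75538,.64328]);lat=np.array([.9866,-.16314,0])
g=c-7*up+26*n-48*lat; R=Rn.from_matrix(np.c_[-up,lat,-n])
print(need(g+60*n,R), r.sense()["qpos"])
f=grab_frame("wrist"); np.savez("pics/w1.npz",**f); cv2.imwrite("pics/w1.png",f["pixels"][:,:,::-1])
E
```

```text
clock: 0.77
eef_pos: [449.6, 84.3, 253.0]
tcp_rot: [-3.141, 0.0, 1.571]
contact_force: [0.7, 0.8, 0.5]
opening: 0.601
grasp_force: 0.0
clock: 1.35
eef_pos: [450.7, 85.5, 251.1]
tcp_rot: [-3.14, 0.706, 1.409]
contact_force: [-0.6, -0.4, -1.5]
opening: 0.601
grasp_force: 0.0
(array([-0.00020433,  0.00245743,  0.00052599]), array([ 6.15323462e+01, -4.02218455e-02,  7.45048462e+01])) [ 0.5376438   0.35046838  1.83416273 -0.52098278  1.47538815  0.89101761]
```

View pics/w1.png

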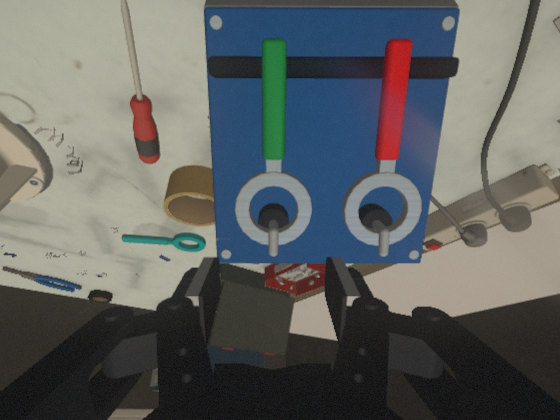

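The wrist view shows the green handle from (275,40) to (273,160), its ring centred at about (274,209), the hook tip pointing uphill, and the red gauge clear to the right at (383,210). I'll refine the grasp from this frame.

```bash
cat > grip.py <<'E'
from h import *
f=dict(np.load("pics/w1.npz")); P=pts(f); hsv=cv2.cvtColor(f["pixels"],cv2.COLOR_RGB2HSV)
box=np.zeros(P.shape[:2],bool); box[5:262,208:455]=1
def m(lo,hi): return (cv2.inRange(hsv,lo,hi)>0)&box
blue=m((108,120,60),(125,255,255)); green=m((50,100,40),(85,255,255))
c,n,s,k=plane(P[blue]); 
up=np.array([0,0,1])-n[2]*n; up/=np.linalg.norm(up); lat=np.cross(n,up)
def loc(Q): Q=Q[~np.isnan(Q).any(1)]-c; return np.c_[Q@up,Q@lat,Q@n]
G=loc(P[green]); G=G[abs(G[:,2]-32)<3]
ring=box.copy(); ring[:170]=0; ring[:,325:]=0; ring&=~(blue)
K=loc(P[ring]); K=K[(abs(K[:,2]-32)<3)]; 
def hull(e): return cv2.minEnclosingCircle(K[:,:2].astype(np.float32))
d=np.polyfit(G[:,0],G[:,1],1)
if __name__=="__main__":
    print("plane",c,n,s,k,np.degrees(np.arccos(n[2])))
    print("green n",len(G),"h",np.median(G[:,2]),"along",np.percentile(G[:,0],[1,99]),"lat",np.percentile(G[:,1],[1,50,99]),"slope",d)
    K2=K[K[:,0]>np.percentile(G[:,0],99)+12]; print("ring",np.percentile(K2,[.5,99.5],axis=0),"circ",cv2.minEnclosingCircle(K2[:,:2].astype(np.float32)))
E
python3 grip.py
```

```text
plane [547.81454793  19.7974393   84.04521847] [0.1042819  0.63537546 0.76512961] 0.5400996743295154 2115 40.081476337095275
green n 2743 h 31.947166377937094 along [-53.30577753  29.27464017] lat [-112.72511618 -104.1049741   -95.96581838] slope [-2.68834588e-03 -1.04363926e+02]
ring [[  41.83408016 -135.10858659   29.24356967]
 [ 100.46090326  -73.85488135   33.9071597 ]] circ ((70.93426513671875, -104.39884948730469), 31.811996459960938)
```

Run:
```python
from grip import *
R=Rn.from_matrix(np.c_[-up,lat,-n]); g=c+13.9*up-104.3*lat
print("grip",g+26*n); print(need(g+60*n,R),need(g+31*n,R))
```

```text
grip [445.88041988  42.71469156 112.88846875]
(array([-0.00042206,  0.0002656 ,  0.00075888]), array([56.58060312,  2.37458811, 99.43304909])) (array([-0.00042206,  0.0002656 ,  0.00075888]), array([ 56.6047546 ,   2.41306893, 128.4330135 ]))
```

```bash
python3 -m inch '[[0,0,0.0008,0.377,0.016,0.66,0.4],[0,0,0,0.377,0.016,0.66,0.4],[0,0,0,0.377,0.016,0.66,0.4],[0,0,0,0.377,0.016,0.66,0.4],[0,0,0,0.377,0.016,0.66,0.4],[0,0,0,0.377,0.016,0.66,0.4],[0,0,0,0,0,0,0.4]]'
python3 -m inch '[[0,0,0,0,0,0.29,0.4],[0,0,0,0,0,0.29,0.4],[0,0,0,0,0,0.29,0.4],[0,0,0,0,0,0.29,0.4],[0,0,0,0,0,0,0.4],[0,0,0,0,0,0,0.4]]'
python3 - <<'E'
from grip import *
R=Rn.from_matrix(np.c_[-up,lat,-n]); g=c+13.9*up-104.3*lat
print(need(g+31*n,R))
f=grab_frame("wrist"); np.savez("pics/w2.npz",**f); cv2.imwrite("pics/w2.png",f["pixels"][:,:,::-1])
E
```

```text
clock: 1.98
eef_pos: [448.8, 61.9, 139.3]
tcp_rot: [-3.141, 0.697, 1.404]
contact_force: [-1.1, -0.5, -0.3]
opening: 0.601
grasp_force: 0.0
clock: 2.48
eef_pos: [447.1, 44.7, 118.9]
tcp_rot: [3.139, 0.699, 1.402]
contact_force: [-0.0, -0.4, 0.5]
opening: 0.601
grasp_force: 0.0
(array([-0.00031678, -0.00018312, -0.00153583]), array([ 2.20607093, -0.85032575,  1.02946155]))
```

View pics/w2.png

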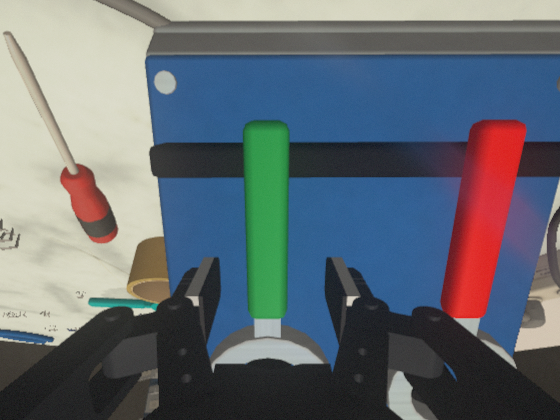

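The handle (266,120–318) lies centred between the pads, and the red one is clear. I'll close on it.

```bash
python3 -m inch '[[0,0,0,0.08,-0.03,0.02,0.7],[0,0,0,0,0,0,1],[0,0,0,0,0,0,1],[0,0,0,0,0,0,1],[0,0,0,0,0,0,1],[0,0,0,0,0,0,1],[0,0,0,0,0,0,1],[0,0,0,0,0,0,1]]' 50
```

```text
clock: 3.2
eef_pos: [446.9, 46.8, 117.4]
tcp_rot: [3.138, 0.698, 1.402]
contact_force: [-0.3, 6.2, 4.4]
opening: 0.2
grasp_force: 49.6
```

```bash
python3 -m inch '[[0,0,0,0,0,-0.1,1],[0,0,0,-0.12,0,0,1],[0,0,0,-0.17,0,0,1],[0,0,0,-0.17,0,0,1],[0,0,0,-0.17,0,0,1],[0,0,0,-0.17,0,0,1],[0,0,0,-0.16,0,0,1],[0,0,0,0,0,0,1]]'
python3 -m inch '[[0,0,0,0,0,0,1],[0,0,0,0,0,0,1]]'
```

```text
clock: 3.87
eef_pos: [443.8, 29.2, 135.1]
tcp_rot: [3.138, 0.699, 1.401]
contact_force: [-0.1, 0.3, -1.4]
opening: 0.197
grasp_force: 48.7
clock: 4.03
eef_pos: [443.9, 29.8, 134.6]
tcp_rot: [3.138, 0.699, 1.402]
contact_force: [0.5, 0.0, -1.6]
opening: 0.202
grasp_force: 48.7
```

```bash
python3 -m inch '[[0,0,0,0,0,-0.2,1],[0,0,0,0,0,-0.4,1],[0,0,0,0,0,-0.4,1],[0,0,0,0,0,-0.4,1],[0,0,0,0,0,-0.4,1],[0,0,0,0,0,0,1]]'
python3 -m inch '[[0,0,0,0,0,-0.6,1],[0,0,0,0,0,-0.8,1],[0,0,0,0,0,-0.8,1],[0,0,0,0,0,-0.8,1],[0,0,0,0,0,-0.8,1],[0,0,0,0,0,-0.4,1],[0,0,0,0,0,0,1],[0,0,0,0,0,0,1]]'
python3 - <<'E'
from h import *
f=grab_frame("wrist"); np.savez("pics/w3.npz",**f); cv2.imwrite("pics/w3.png",f["pixels"][:,:,::-1])
print(r.sense()["qpos"],r.sense()["contact_force"],r.sense()["wrist_torque"])
g=np.array([448,216-57,140]); R=Rn.from_matrix(np.c_[[0,-1,0],[-1,0,0],[0,0,-1]])
for q1 in(.34,.3): print(wrist(q1,2.0,R))
E
```

```text
clock: 4.53
eef_pos: [449.9, 60.2, 170.7]
tcp_rot: [3.135, 0.697, 1.401]
contact_force: [1.8, -0.0, -1.1]
opening: 0.197
grasp_force: 48.8
clock: 5.2
eef_pos: [459.4, 125.0, 249.1]
tcp_rot: [3.138, 0.699, 1.402]
contact_force: [0.9, 0.1, -1.9]
opening: 0.202
grasp_force: 49.0
[ 0.58498017  0.3893214   1.77656574 -0.49215512  1.50511475  0.92066986] [-1.42458519 -0.08051671 -1.47307099] [ 0.55157601 -0.07318034  0.04906999]
[ 0.          1.14159265 -2.80159265]
[ 0.          1.14159265 -2.84159265]
```

View pics/w3.png

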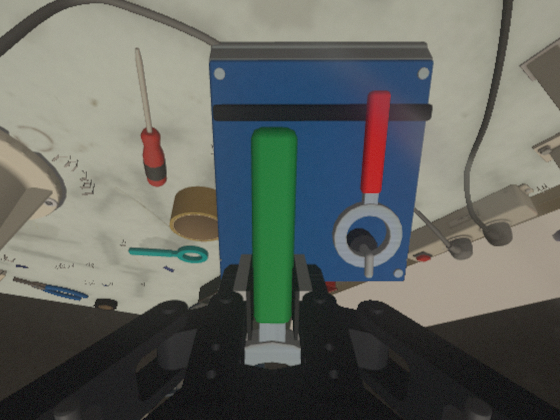

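The ring is off the hook and held. The red gauge still hangs at (367,236). Next I'll check how the gauge sits in the grip and how much height there is around the stand.

```bash
cat > held.py <<'E'
from h import *
def held(f,p,R,box=(100,330,240,310)):
    P=pts(f); hsv=cv2.cvtColor(f["pixels"],cv2.COLOR_RGB2HSV); a,b,c_,d=box
    m=np.zeros(P.shape[:2],bool); m[a:b,c_:d]=1; m&=cv2.inRange(hsv,(50,100,40),(85,255,255))>0
    Q=P[m]; Q=Q[~np.isnan(Q).any(1)]; T=R.inv().apply(Q-p)
    T=T[abs(T[:,2]-np.median(T[:,2]))<5]
    c,n,s,k=plane(T*[1,1,-1]); T=T[abs(((T*[1,1,-1])-c)@n)<1.5]
    print("top normal in tool",n,s,k,"z top at grip",np.median(T[abs(T[:,0]-20)<10][:,2]),"x",np.percentile(T[:,0],[1,99]),"y line",np.polyfit(T[:,0],T[:,1],1))
E
python3 - <<'E'
from held import *
p,R=tool(); held(dict(np.load("pics/w3.npz")),p,R)
H={}
for nm in("side0","scene0"):
    Q=pts(dict(np.load(f"pics/{nm}.npz"))).reshape(-1,3); Q=Q[~np.isnan(Q).any(1)]
    Q=Q[(Q[:,0]>200)&(Q[:,0]<680)&(Q[:,1]>60)&(Q[:,1]<460)&(Q[:,2]<450)]
    for x,y,z in Q: k=(int(x//40*40),int(y//40*40)); H.setdefault(k,[]).append(z)
print("     ",list(range(200,680,40)))
for y in range(60//40*40,460,40): print(y,[int(np.percentile(H[(x,y)],97)) if (x,y) in H else -1 for x in range(200,680,40)])
E
```

```text
top normal in tool [-0.00317746 -0.00266678  0.9999914 ] 0.572454901245171 6635 z top at grip -0.6899787848396514 x [-14.16716597  67.53120406] y line [0.00934054 1.55766041]
      [200, 240, 280, 320, 360, 400, 440, 480, 520, 560, 600, 640]
40 [0, 0, 15, 0, 67, 77, 101, 75, 88, 71, 0, 5]
80 [0, 0, 1, 16, 48, 74, 84, 39, 74, -1, 0, 6]
120 [0, 0, 0, 7, 6, 0, -1, -1, -1, -1, -2, 143]
160 [188, 194, 167, 7, 0, 50, 69, -1, -1, 0, 144, 150]
200 [230, 195, 1, 0, 1, 76, 78, 42, 118, 143, 150, 150]
240 [229, 229, 188, 0, 10, 44, 48, 0, 143, 151, 151, 144]
280 [221, 229, 228, 192, 11, 11, 0, 143, 151, 151, 144, 1]
320 [214, 215, 226, 0, 0, 1, 143, 151, 151, 145, 142, 167]
360 [195, 198, 207, 13, 67, 144, 151, 151, 145, 0, 5, 144]
400 [177, 166, -1, 0, 147, 151, 151, 146, 44, 29, 0, 5]
440 [0, -1, -1, 0, 151, 152, 147, 43, -2, 0, 0, 1]
```

```bash
python3 -m inch '[[0,0.03,0,0,0,0,1],[0,0.038,0,0,0,0,1],[0,0.038,0,0,0,0,1],[0,0.038,0,0,0,0,1],[0,0.038,0,0,0,0,1],[0,0.03,0,0,0,0,1],[0,0.01,0,0,0,0,1],[0,0,0,0,0,0,1]]' 60
python3 -m inch '[[0,0,-0.02,0,0,0,1],[0,0,-0.038,0,0,0,1],[0,0,-0.038,0,0,0,1],[0,0,-0.038,0,0,0,1],[0,0,-0.038,0,0,0,1],[0,0,-0.038,0,0,0,1],[0,0,-0.038,0,0,0,1],[0,0,-0.038,0,0,0,1]]'
python3 -m inch '[[0,0,-0.038,0,0,0,1],[0,0,-0.038,0,0,0,1],[0,0,-0.038,0,0,0,1],[0,0,-0.038,0,0,0,1],[0,0,-0.038,0,0,0,1],[0,0,-0.038,0,0,0,1],[0,0,-0.038,0,0,0,1],[0,0,-0.038,0,0,0,1]]'
python3 -m inch '[[0,0,-0.038,0,0,0,1],[0,0,-0.038,0,0,0,1],[0,0,-0.038,0,0,0,1],[0,0,-0.038,0,0,0,1],[0,0,-0.038,0,0,0,1],[0,0,-0.038,0,0,0,1],[0,0,-0.038,0,0,0,1],[0,0,-0.02,0,0,0,1]]'
python3 - <<'E'
from held import *
R=Rn.from_matrix(np.c_[[0,-1,0],[-1,0,0],[0,0,-1]])
print(need([448,216-57,155],R),r.sense()["qpos"])
E
```

```text
clock: 5.92
eef_pos: [458.3, 122.8, 248.6]
tcp_rot: [3.14, 0.001, 1.401]
contact_force: [-0.0, 0.3, -1.9]
opening: 0.195
grasp_force: 61.7
clock: 6.58
eef_pos: [458.8, 124.7, 248.2]
tcp_rot: [-3.138, 0.003, 2.309]
contact_force: [0.2, 0.0, -2.1]
opening: 0.193
grasp_force: 61.7
clock: 7.25
eef_pos: [458.7, 124.7, 248.2]
tcp_rot: [-3.137, -0.001, -3.019]
contact_force: [-0.2, 0.2, -1.6]
opening: 0.195
grasp_force: 61.7
clock: 7.92
eef_pos: [458.7, 124.7, 248.2]
tcp_rot: [-3.14, -0.004, -2.12]
contact_force: [0.5, -0.3, -1.5]
opening: 0.194
grasp_force: 61.7
(array([-0.00026406, -0.00149264, -0.17490054]), array([-24.06851622,  27.26458923,  93.05639384])) [ 0.26517669  0.1244226   1.94755771 -0.00500437  1.07129532 -2.32454797]
```

```bash
python3 -m inch '[[0,0,-0.03,0,0,0,1],[0,0,-0.037,0,0,0,1],[0,0,-0.037,0,0,0,1],[0,0,-0.037,0,0,0,1],[0,0,-0.034,0,0,0,1],[0,-0.0015,0,-0.45,0.14,0,1],[0,0,0,-0.45,0.14,0,1],[0,0,0,-0.45,0.14,0,1]]'
python3 -m inch '[[0,0,0,0,0,0.6,1],[0,0,0,0,0,0.8,1],[0,0,0,0,0,0.8,1],[0,0,0,0,0,0.8,1],[0,0,0,0,0,0.8,1],[0,0,0,0,0,0.5,1],[0,0,0,0,0,0.3,1],[0,0,0,0,0,0,1]]'
python3 -m inch '[[0,0,0,0,0,0,1],[0,0,0,0,0,0,1]]'
python3 - <<'E'
from held import *
R=Rn.from_matrix(np.c_[[0,-1,0],[-1,0,0],[0,0,-1]])
print(need([448,216-57,130],R),r.sense()["qpos"][-1])
o=[]
for n,(x,y) in(("side",(200,210)),("scene",(170,120))):
    f=grab_frame(n); np.savez(f"pics/{n}1.npz",**f); o.append(cv2.resize(f["pixels"][y:y+120,x:x+130,::-1],(390,360),interpolation=cv2.INTER_CUBIC))
cv2.imwrite("pics/c2.png",np.hstack(o))
f=grab_frame("wrist"); np.savez("pics/w4.npz",**f); cv2.imwrite("pics/w4.png",f["pixels"][:,:,::-1])
p,R=tool(); held(f,p,R)
E
```

```text
clock: 8.58
eef_pos: [448.5, 159.8, 248.8]
tcp_rot: [-3.141, 0.002, -1.581]
contact_force: [0.2, 0.2, -1.8]
opening: 0.194
grasp_force: 61.6
clock: 9.25
eef_pos: [448.3, 159.7, 133.0]
tcp_rot: [3.141, 0.002, -1.578]
contact_force: [-0.2, -0.6, -1.5]
opening: 0.196
grasp_force: 61.6
clock: 9.42
eef_pos: [450.0, 159.7, 135.2]
tcp_rot: [-3.138, 0.003, -1.578]
contact_force: [-0.4, -0.0, -2.0]
opening: 0.195
grasp_force: 61.6
(array([-0.00111325,  0.00098279, -0.00214773]), array([0.75023639, 2.04251333, 5.18417038])) -2.799788944700841
top normal in tool [-5.69494230e-03 -9.21230822e-04  9.99983359e-01] 0.5409948857683939 6521 z top at grip -0.12905188602755738 x [-13.84577437  68.10879494] y line [ 0.00917505 -1.36848956]
```

View pics/c2.png

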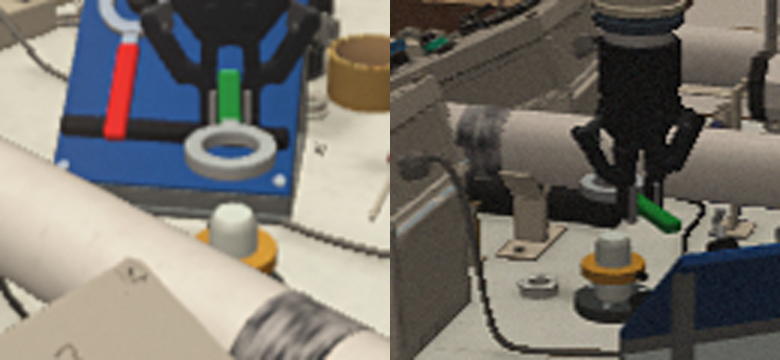

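The left half (side) shows the ring at crop (230,150) level above the spigot at (233,230). The right half (scene) shows the same, with the ring at (612,187) over the spigot at (612,250). I'll measure ring against spigot in the same frames so that calibration bias cancels.

```bash
cat > rel.py <<'E'
from h import *
def rel(names,zr):
    p,R=tool(); e=R.apply([-56.8,0,0])+p; print("expected ring",e)
    for n in names:
        f=dict(np.load(f"pics/{n}.npz")); Q=pts(f).reshape(-1,3); px=f["pixels"].reshape(-1,3).astype(int); k=~np.isnan(Q).any(1); Q=Q[k]; px=px[k]
        d=np.hypot(*(Q[:,:2]-e[:2]).T)
        K=Q[(d<36)&(abs(Q[:,2]-zr)<9)&(np.ptp(px[k.sum()*0:],axis=1)<40)]
        T=Q[(d<30)&(Q[:,2]>75.5)&(Q[:,2]<80)]; W=Q[(d<30)&(Q[:,2]>60)&(Q[:,2]<69)]
        fit=lambda c:np.maximum(np.hypot(*(K[:,:2]-c[:2]).T)-32,0)-np.minimum(np.hypot(*(K[:,:2]-c[:2]).T)-20,0)
        a=least_squares(fit,e[:2]).x; print(n,"ring",len(K),a,np.percentile(K,[1,50,99],axis=0).round(1).tolist())
        g=lambda c:np.maximum(np.hypot(*(T[:,:2]-c).T)-13,0)
        t=least_squares(lambda c:np.r_[np.maximum(np.hypot(*(T[:,:2]-c).T)-13,0),.5*(np.hypot(*(W[:,:2]-c).T)-18)],e[:2],loss="soft_l1").x
        print("   spigot",len(T),t,"top mean",T.mean(0),"ring-spigot",a-t)
E
python3 - <<'E'
from rel import *
rel(["side1","scene1"],132)
E
```

```text
expected ring [450.48100472 216.21390575 135.47914213]
side1 ring 414 [450.17438242 218.0952275 ] [[421.0, 187.7, 123.1], [450.6, 228.2, 132.4], [480.5, 249.9, 134.9]]
   spigot 73 [448.45226497 215.00367482] top mean [448.44324017 216.97618561  77.05642239] ring-spigot [1.72211746 3.09155268]
scene1 ring 90 [448.83726052 215.98092299] [[417.0, 188.8, 123.6], [430.2, 206.0, 130.7], [477.1, 242.5, 134.4]]
   spigot 25 [448.43577821 215.11849587] top mean [447.88252499 212.25536432  76.79920859] ring-spigot [0.40148231 0.86242712]
```

View pics/w4.png

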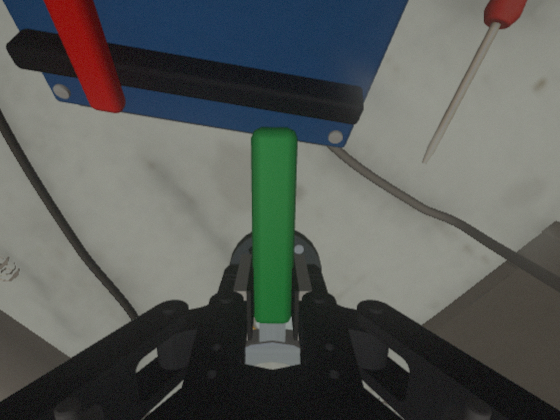

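```bash
python3 -m inch '[[0,0,0,0.06,0.06,0,1],[0,0,0,0,0,0.3,1],[0,0,0,0,0,0.4,1],[0,0,0,0,0,0.4,1],[0,0,0,0,0,0.3,1],[0,0,0,0,0,0.16,1],[0,0,0,0,0,0,1],[0,0,0,0,0,0,1]]'
python3 - <<'E'
from rel import *
o=[]
for n,(x,y) in(("side",(220,240)),("scene",(190,160))):
    f=grab_frame(n); np.savez(f"pics/{n}2.npz",**f); o.append(cv2.resize(f["pixels"][y:y+80,x:x+100,::-1],(400,320),interpolation=cv2.INTER_CUBIC))
cv2.imwrite("pics/c3.png",np.hstack(o)); print(r.sense()["contact_force"],r.sense()["wrist_torque"])
rel(["side2","scene2"],93)
E
```

```text
clock: 10.23
eef_pos: [447.9, 157.7, 95.0]
tcp_rot: [-3.14, 0.002, -1.577]
contact_force: [0.4, 0.3, -1.9]
opening: 0.195
grasp_force: 61.7
[ 0.39302944 -0.21194228 -1.45279172] [-0.07410915  0.01597467  0.00995655]
expected ring [448.71500367 214.6751131   95.73222058]
side2 ring 395 [448.25660958 215.90643919] [[418.2, 184.7, 84.1], [448.1, 224.3, 92.3], [478.9, 247.3, 95.1]]
   spigot 8 [448.1375428  214.39943938] top mean [448.00925286 206.04835798  77.68936197] ring-spigot [0.11906678 1.50699981]
scene2 ring 85 [447.45654532 211.8626686 ] [[416.3, 186.0, 84.6], [429.6, 203.0, 91.6], [477.9, 242.3, 95.0]]
   spigot 0 [449.07257909 213.25122457] top mean [nan nan nan] ring-spigot [-1.61603377 -1.38855597]rel.py:13: RuntimeWarning: Mean of empty slice.
  print("   spigot",len(T),t,"top mean",T.mean(0),"ring-spigot",a-t)
  ret = um.true_divide(
```

View pics/c3.png

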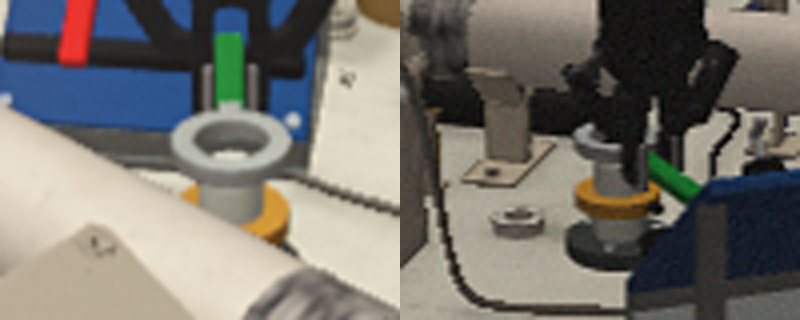

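Side crop: the ring at (232,145) sits concentric above the spigot at (238,190). Scene crop agrees, with the ring over the spigot at x≈617. I'll lower it slowly and feel for contact.

```bash
python3 -m inch '[[0,0,0,0,0,0.06,1],[0,0,0,0,0,0.06,1],[0,0,0,0,0,0.06,1],[0,0,0,0,0,0.06,1],[0,0,0,0,0,0.06,1],[0,0,0,0,0,0.06,1]]'
python3 -m inch '[[0,0,0,0,0,0.06,1],[0,0,0,0,0,0.06,1],[0,0,0,0,0,0.06,1],[0,0,0,0,0,0,1]]'
python3 -c "from rig import r;s=r.sense();print(s['contact_force'],s['wrist_torque'])"
```

```text
clock: 10.83
eef_pos: [448.1, 157.8, 86.3]
tcp_rot: [-3.139, 0.003, -1.577]
contact_force: [-0.7, 0.4, -1.1]
opening: 0.192
grasp_force: 61.7
clock: 11.17
eef_pos: [448.0, 157.8, 81.6]
tcp_rot: [-3.14, 0.003, -1.577]
contact_force: [0.4, -0.6, -3.1]
opening: 0.193
grasp_force: 61.7
[ 0.43129482 -0.5835918  -3.06840173] [-0.02215616 -0.02709501  0.02229091]
```

```bash
python3 -m inch '[[0,0,0,0,0,0.05,1],[0,0,0,0,0,0.05,1],[0,0,0,0,0,0.05,1],[0,0,0,0,0,0.05,1],[0,0,0,0,0,0,1]]'
python3 -m inch '[[0,0,0,0,0,0.05,1],[0,0,0,0,0,0.05,1],[0,0,0,0,0,0.05,1],[0,0,0,0,0,0.05,1],[0,0,0,0,0,0,1]]'
python3 -c "
from h import *
s=r.sense();print(s['contact_force'],s['wrist_torque'])
for n in ('side0','scene0'):
    Q=pts(dict(np.load(f'pics/{n}.npz'))).reshape(-1,3);d=np.hypot(Q[:,0]-448.3,Q[:,1]-215);k=(d<28)&(d>20)&(Q[:,2]<60)&(Q[:,2]>30);print(n,k.sum(),np.percentile(Q[k,2],[10,50,75,90,97]))"
```

```text
clock: 11.58
eef_pos: [448.0, 157.8, 76.7]
tcp_rot: [-3.14, 0.003, -1.577]
contact_force: [-0.4, 0.1, -1.0]
opening: 0.193
grasp_force: 61.7
clock: 12.0
eef_pos: [448.1, 157.8, 71.7]
tcp_rot: [-3.14, 0.003, -1.577]
contact_force: [-0.6, 0.2, -3.0]
opening: 0.193
grasp_force: 61.7
[-0.64003888  0.19733541 -3.0414315 ] [-0.04336574  0.002003    0.03843379]
side0 57 [48.77373721 49.81835754 50.50811329 51.00944784 51.40708237]
scene0 55 [40.20098874 48.34019934 49.76370148 50.17154627 52.01997626]
```

```bash
python3 -m inch '[[0,0,0,0,0,0.04,1],[0,0,0,0,0,0.04,1],[0,0,0,0,0,0.04,1],[0,0,0,0,0,0.04,1],[0,0,0,0,0,0.04,1],[0,0,0,0,0,0.04,1],[0,0,0,0,0,0,1],[0,0,0,0,0,0,1]]'
python3 -m inch '[[0,0,0,0,0,0.02,1],[0,0,0,0,0,0.02,1],[0,0,0,0,0,0,1],[0,0,0,0,0,0,1]]'
python3 -m inch '[[0,0,0,0,0,0.02,1],[0,0,0,0,0,0.02,1],[0,0,0,0,0,0,1],[0,0,0,0,0,0,1]]'
python3 -c "from rig import r;s=r.sense();print(s['contact_force'],s['wrist_torque'])"
```

```text
clock: 12.67
eef_pos: [448.2, 157.8, 65.8]
tcp_rot: [-3.139, 0.003, -1.577]
contact_force: [-0.3, 0.4, -1.4]
opening: 0.194
grasp_force: 61.7
clock: 13.0
eef_pos: [448.2, 157.9, 64.9]
tcp_rot: [-3.139, 0.003, -1.577]
contact_force: [-0.3, -0.1, -1.2]
opening: 0.194
grasp_force: 61.7
clock: 13.33
eef_pos: [448.2, 157.9, 63.9]
tcp_rot: [-3.139, 0.003, -1.577]
contact_force: [-0.4, 0.3, -1.8]
opening: 0.194
grasp_force: 61.7
[-0.37761257  0.34807921 -1.84616555] [-0.12247841  0.00578709  0.02849225]
```

```bash
python3 -m inch '[[0,0,0,0,0,0.016,1],[0,0,0,0,0,0.016,1],[0,0,0,0,0,0,1],[0,0,0,0,0,0,1]]' | grep -E 'eef|contact'
python3 -m inch '[[0,0,0,0,0,0.016,1],[0,0,0,0,0,0,1],[0,0,0,0,0,0,1]]'| grep -E 'eef|contact'
python3 -m inch '[[0,0,0,0,0,0.016,1],[0,0,0,0,0,0,1],[0,0,0,0,0,0,1]]'| grep -E 'eef|contact'
python3 -c "from rig import r;s=r.sense();print(s['contact_force'],s['wrist_torque'])"
```

```text
eef_pos: [448.3, 157.9, 63.2]
contact_force: [-0.3, -0.5, 0.0]
eef_pos: [448.3, 157.9, 63.0]
contact_force: [-0.5, -1.8, 5.0]
eef_pos: [448.3, 157.8, 62.8]
contact_force: [-1.7, -2.7, 8.9]
[-1.69618575 -2.70993756  8.94099999] [-0.22157003  0.41762769  0.05940798]
```

Contact was felt at TCP z ≈ 63.0, about where the collar estimate put it. I'll ease off slightly and look.

```bash
python3 -m inch '[[0,0,0,0,0,-0.012,1],[0,0,0,0,0,0,1],[0,0,0,0,0,0,1]]'| grep -E 'eef|rot|contact'
python3 - <<'E'
from held import *
print(r.sense()["wrist_torque"])
o=[]
for n,(x,y) in(("side",(220,240)),("scene",(190,160))):
    f=grab_frame(n); np.savez(f"pics/{n}3.npz",**f); o.append(cv2.resize(f["pixels"][y:y+80,x:x+100,::-1],(400,320),interpolation=cv2.INTER_CUBIC))
    Q=pts(f).reshape(-1,3);d=np.hypot(Q[:,0]-448.3,Q[:,1]-215); k=(d<31)&(d>20)&(abs(Q[:,2]-62)<5); print(n,plane(Q[k]))
cv2.imwrite("pics/c4.png",np.hstack(o))
f=grab_frame("wrist"); p,R=tool(); held(f,p,R)
E
```

```text
eef_pos: [448.3, 157.8, 62.9]
tcp_rot: [-3.139, 0.003, -1.577]
contact_force: [-1.6, -2.1, 6.0]
[-0.19365024  0.25682969  0.01372145]
side (array([446.58651101, 220.66446878,  61.97744244]), array([-0.00746107, -0.01172206,  0.99990346]), np.float64(0.544781135945766), 111)
scene (array([437.3078333 , 210.32688058,  60.21324778]), array([-0.02556777, -0.04511332,  0.99865463]), np.float64(1.1091894212726643), 41)
top normal in tool [ 0.00513512 -0.00293576  0.99998251] 0.5461157133381642 6537 z top at grip 0.095237805490061 x [-13.6001154   68.19446072] y line [ 0.00936535 -1.29516076]
```

View pics/c4.png

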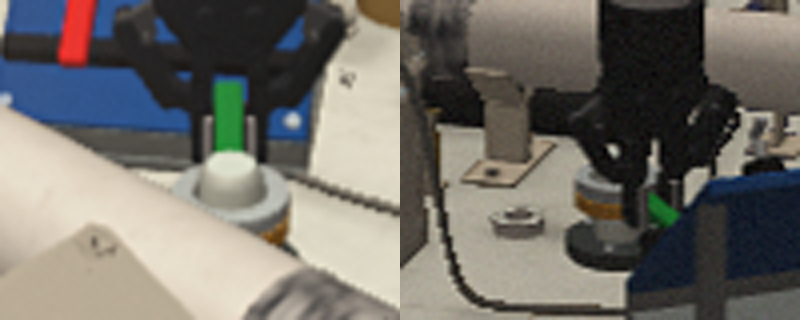

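The ring sits flat on the brass collar in both views: side crop (232,190), scene crop (612,188). Ring plane tilt measures under 1° from the side camera. I'll release gently and check.

```bash
python3 -m inch '[[0,0,0,0,0,-0.004,1],[0,0,0,0,0,0,1],[0,0,0,0,0,0,1]]' 20 | grep -E 'contact|grasp|eef'
python3 -m inch '[[0,0,0,0,0,0,0.78],[0,0,0,0,0,0,0.76],[0,0,0,0,0,0,0.73],[0,0,0,0,0,0,0.7],[0,0,0,0,0,0,0.66],[0,0,0,0,0,0,0.62],[0,0,0,0,0,0,0.6],[0,0,0,0,0,0,0.6]]'
python3 - <<'E'
from held import *
f=grab_frame("wrist"); p,R=tool(); held(f,p,R); print(r.sense()["contact_force"],r.sense()["wrist_torque"])
E
```

```text
eef_pos: [448.3, 157.8, 62.9]
contact_force: [0.1, -1.7, 6.3]
grasp_force: 62.6
clock: 15.48
eef_pos: [448.2, 157.9, 62.7]
tcp_rot: [-3.139, 0.003, -1.577]
contact_force: [0.3, 0.2, -0.3]
opening: 0.397
grasp_force: 0.0
top normal in tool [-0.00279009  0.00318576  0.99999103] 0.5493167525356647 6587 z top at grip -0.5555500191338038 x [-13.56510303  68.23330402] y line [ 0.00870827 -1.2850018 ]
[ 0.35803699 -0.48934868 -0.17702981] [-0.02587839 -0.0209259  -0.02927414]
```

```bash
python3 -m inch '[[0,0,0,0,0,-0.15,0.6],[0,0,0,0,0,-0.3,0.6],[0,0,0,0,0,-0.4,0.6],[0,0,0,0,0,-0.8,0.6],[0,0,0,0,0,-0.9,0.6],[0,0,0,0,0,-0.9,0.6],[0,0,0,0,0,-0.9,0.6],[0,0,0,0,0,-0.9,0.6]]'
python3 -m inch '[[0,0,0,0,0,-0.5,0.6],[0,0,0,0,0,-0.2,0.6],[0,0,0,0,0,0,0.6],[0,0,0,0,0,0,0.6],[0,0,0,0,0,0,0.6],[0,0,0,0,0,0,0.6]]'
python3 - <<'E'
from h import *
o=[]
for n,(x,y) in(("side",(200,185)),("scene",(190,140))):
    f=grab_frame(n); o.append(cv2.resize(f["pixels"][y:y+120,x:x+130,::-1],(390,360),interpolation=cv2.INTER_CUBIC))
    Q=pts(f).reshape(-1,3);d=np.hypot(Q[:,0]-448.3,Q[:,1]-215); k=(d<31)&(d>20)&(abs(Q[:,2]-62)<5); print(n,plane(Q[k]))
cv2.imwrite("pics/c5.png",np.hstack(o))
E
```

```text
clock: 16.2
eef_pos: [447.8, 157.5, 196.2]
tcp_rot: [-3.138, 0.003, -1.577]
contact_force: [-0.6, -0.6, 0.3]
opening: 0.398
grasp_force: 0.0
clock: 16.7
eef_pos: [447.2, 157.2, 210.5]
tcp_rot: [-3.141, 0.002, -1.577]
contact_force: [0.2, 0.5, 0.5]
opening: 0.401
grasp_force: 0.0
side (array([444.38426025, 220.98123514,  61.66458877]), array([-0.0012699 , -0.01059815,  0.99994303]), np.float64(0.6640799661563649), 115)
scene (array([445.64348618, 205.34272902,  60.39640718]), array([-0.00466232, -0.00328502,  0.99998374]), np.float64(1.2467570474097946), 60)
```

View pics/c5.png

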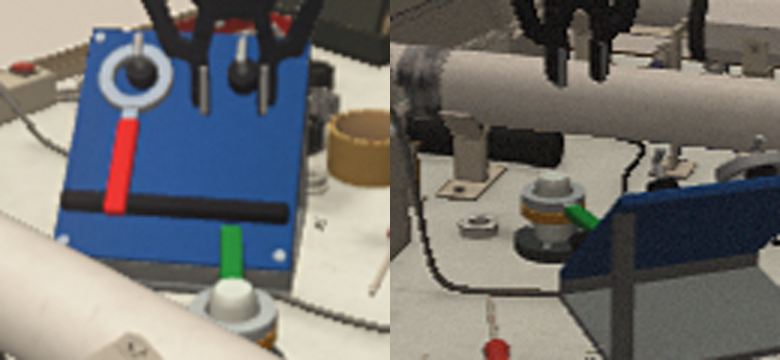

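The ring lies level on the collar with the spigot through it, at side crop (235,310) and scene crop (553,192). The red gauge still hangs at (135,75), and the gripper is clear.

```bash
python3 -c "from rig import r; print(r.sign_off())"
```

```text
the job is handed in; nothing more can be done
None
```

The green-handled gauge is resting level on the brass stop collar and released, the red-handled gauge is still on its hook, the arm never went near the tape, and the job was handed in at about 17 s of the 51 s.

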